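# Set up the capacitor tester for the can in its bay

## Robot

A 6-joint arm with a two-finger parallel gripper is mounted at the origin on the work surface. World frame = base frame: x ahead of the robot, y to its left, z up, the work surface at z = 0. Lengths are in m, angles in degrees, forces in N, time in s.
With the tool pointing down it reaches from about 0.275 to 0.975 m from the base axis. Payload 8.4 kg.
Tool frame: the origin (TCP) lies midway between the tips of the shut fingers; the grasp point (between the pads) lies 19 mm behind it; z points along the fingers, x is the direction in which the jaws open and shut, and the axes are right-handed (so a half turn about z gives the same grasp; the last joint's range is limited). The gripper opens to 92 mm and grips with 3 to 60 N. Pads are 20 mm wide; open, the fingers measure 128 mm over their backs; the gripper's body (75 mm by 189 mm) begins 69 mm behind the grasp point.
Start: joints at [-73.934, 20.225, 93.587, -0, 66.188, -0.138], TCP at [0.174, -0.6, 0.177] pointing down, gripper open.
Joint ranges: [-150.9, 150.9], [-52.94, 120.26], [3.33, 152.33], [-74.26, 254.26], [0, 154.13], [-172.89, 172.89]. Speed limits (degrees/s): [127.2, 127.2, 159.86, 180, 180, 180].

## Interface

Orientations are given as a 3x3 rotation matrix whose columns are the frame's x, y, z axes.
In Python, from bench import status, imaging, job_done gives the robot as it stands.
- The arm moves only by the shell command python3 -m inch 'ROWS' [OPENING] [FORCE]. ROWS is JSON, a list of rows, each an object of numbers: "dx", "dy", "dz": the shift along the world's x, y, z in cm; "wx", "wy", "wz": the turn, a rotation vector about the world's x, y, z in degrees. A call has exactly 8 rows; each row shifts and turns the commanded pose from where the row before left it; what a row does not reach is not made up. A row lasts 1/12 s, in which the tool goes at most 41.7 mm and 7.16 degrees, less where a joint would pass 70% of its speed; a pose out of reach is approached as far as the arm can. A call with a gripper value outside its range is refused whole. OPENING is the finger opening in cm, from 0 to 9.19, set as the call begins (- or left out, the last holds). The fingers move at their own pace and stop on an object; FORCE is the grip in N (left out, the last holds). Time passes only in rows, so rows that do not move let the fingers close, or fill a call up. It gives the time, the measured TCP pose, the force and the opening at its end, in the units of the state.
- status.observe(): the state, without advancing time (a new reading comes with each control period).
- imaging.read_camera(name): name is "scene" or "top" or "wrist"; returns a dict with "image" (480x640x3 uint8, blue, green, red), "range_z" (480x640 float32, m along the optical axis (not along the pixel's ray), 0 where there is no reading), "K" (3x3 intrinsics, pixels), "world_to_cam" (4x4, takes a point from world to camera coordinates); the wrist camera has in their place "mount" (4x4, takes a point from camera to tool coordinates, whose origin is the TCP and whose axes are the tool frame's). Camera axes: x right, y up, looking along -z (the intrinsics and any distortion apply to the point x, -y, -z); pixel columns grow to the right and rows downward; lengths in m; the calibration is good to about 2 mm. A picture is of the moment at which its call begins: read the wrist's pose just before it.
- job_done(): hands the job in, once; it reports no verdict.
The state is a dict: "time": time; "joint_positions": joint angles; "qd": joint speeds; "joint_torque": joint torques, N m; "eef_pos": TCP position; "orientation": TCP orientation; "wrist_force": force on the tool from outside, world axes, zero at the start; "torque": the same for the moment, N m; "grip_width": opening from 0.0 (shut) to 1.0 (fully open).
Only numpy, scipy, OpenCV 4.12 (cv2) and the standard library are available. Lean on these libraries where they do the work, as an engineer would, in place of code of your own. Each camera call takes 0.05 s, during which the arm holds its last target. There are 200 camera calls.

## Task

A capacitor stands part of the way into the tester's bay: first push it along the bench, upright, fully back against the console. Then slide the orange size selector fully home to the end stop whose mark fits that capacitor (big white disc for the large one, small white disc for the small one), and only then press the green test button all the way down for a moment and let it come up. Leave the other capacitor and everything else on the bench where they are.

Things in the scene. Friction and masses are not known exactly. Their poses are not given: they have to be found in the camera images.
- tester: Fixed blue capacitor tester. Its console is a box 120 (x) by 340 (y) by 60 (z) mm; the origin is the centre of its underside, on the bench; +x points away from the robot, +y to the left. The slide's track lies on its top along y: 40 mm wide, 140 mm long, 14 mm high, centred at local x +15, y -15 mm.
- bay_stop (a point): The bay's back stop: middle of the foot of the console's flat front (tester local x -60, y +100 mm, at bench level). The bay has a yellow floor and is open towards tester -x and above; two aluminium rails, 6 mm thick, 20 mm high and 100 mm long, run along x on both sides, 120 mm apart inside.
- large_mark (a point): Big white disc (32 mm) on the black strip on the console's top, beside the slide's end stop for the large capacitor (tester local x -36, y +30, z 61 mm).
- small_mark (a point): Small white disc (12 mm) on the same strip, beside the slide's end stop for the small capacitor (tester local x -36, y -60, z 61 mm).
- cap_large: Large loose white cylindrical capacitor with aluminium top, diameter 76, height 80 mm, about 0.4 kg, standing upright; origin at the centre of its underside. Either this one or the small one stands in the bay at the start; the other one stands in front of the console's right part (local y below 0) and is to be left alone.
- cap_small: Small loose white cylindrical capacitor with aluminium top, diameter 45, height 66 mm, about 0.14 kg, standing upright; origin at the centre of its underside.
- size_slide (a joint): Position of the size selector in m: 0 at the end stop by the small disc (tester local -y end), 0.090 at the end stop by the large disc (local +y end). It slides along the tester's y with light friction and stays where it is left; it starts part of the way along.
- size_slide_top (a point): Centre of the top of the orange selector grip, 114.5 mm above the bench. The grip is 28 (tester x) by 20 (tester y) by 40 mm high, standing on the track whose top is 74 mm above the bench.
- test_button (a joint): Travel of the green test button in m: 0 up, 0.006 fully down; a spring returns it; fully down takes about 5 N.
- test_button_top (a point): Centre of the top of the green test button (diameter 28 mm), on the console's right end (tester local x = -15, y = -135 mm); pressed straight down.
- contactor: Bystander: black contactor block 45 x 45 x 62 mm, standing in front of the console between the bay and the waiting capacitor; origin at the centre of its underside.
- clip_board: Bystander: wooden strip 90 x 260 x 30 mm with a row of seven black clips, 65 mm high in all; origin at the centre of its underside.
- screwdriver: Bystander: screwdriver lying on the bench.
- mug: Bystander: blue mug, 80 mm wide, 90 mm high; origin at the centre of its underside.
- water: Bystander: clear bottle, 64 mm wide, 190 mm high; origin at the centre of its underside.
- lug_bin: Bystander: red open bin 120 x 100 x 50 mm; origin at the centre of its underside.

How it is judged (in metres and radians):
On the way, in this order (a step that is already met when the one before it is completed fails the run):
1. the capacitor in the bay stands upright, back against the console (gap under 4 mm) (((x of cap_large in the frame of tester above -0.102 m and y of cap_large in the frame of tester between 0.04 and 0.16 m and z of cap_large in the frame of tester below 0.01 m and angle between cap_large's own z axis and vertical below 0.1 rad) or (x of cap_small in the frame of tester above -0.0865 m and y of cap_small in the frame of tester between 0.04 and 0.16 m and z of cap_small in the frame of tester below 0.01 m and angle between cap_small's own z axis and vertical below 0.1 rad))), for 0.2 s.
2. the selector is within 3 mm of the end stop that fits the capacitor in the bay (((x of cap_large in the frame of tester above -0.102 m and y of cap_large in the frame of tester between 0.04 and 0.16 m and z of cap_large in the frame of tester below 0.01 m and angle between cap_large's own z axis and vertical below 0.1 rad and value of joint size_slide above 0.087 m) or (x of cap_small in the frame of tester above -0.0865 m and y of cap_small in the frame of tester between 0.04 and 0.16 m and z of cap_small in the frame of tester below 0.01 m and angle between cap_small's own z axis and vertical below 0.1 rad and value of joint size_slide below 0.003 m))), for 0.2 s.
3. the test button is pressed down (at least 4.5 of its 6 mm) (value of joint test_button above 0.0045 m), for 0.1 s.
At the end, for the whole second after the job is handed in: The capacitor that was in the bay stands there upright and at rest, less than 4 mm from the console; the selector is within 3 mm of the end stop that fits it (large: 0.090, small: 0); the test button is up again; the other capacitor is within 15 mm of its starting place (((x of cap_large in the frame of tester above -0.102 m and y of cap_large in the frame of tester between 0.04 and 0.16 m and z of cap_large in the frame of tester below 0.01 m and angle between cap_large's own z axis and vertical below 0.1 rad and value of joint size_slide above 0.087 m and linear speed of cap_large below 0.01 m/s and distance of cap_small from where it was at the start of the episode below 0.015 m) or (x of cap_small in the frame of tester above -0.0865 m and y of cap_small in the frame of tester between 0.04 and 0.16 m and z of cap_small in the frame of tester below 0.01 m and angle between cap_small's own z axis and vertical below 0.1 rad and value of joint size_slide below 0.003 m and linear speed of cap_small below 0.01 m/s and distance of cap_large from where it was at the start of the episode below 0.015 m)) and value of joint test_button below 0.0015 m); the robot touches nothing.
It fails at once if the test button is pressed while the capacitor is not back against the console or the selector is not at the stop that fits it (value of joint test_button above 0.004 m and not ((x of cap_large in the frame of tester above -0.102 m and y of cap_large in the frame of tester between 0.04 and 0.16 m and z of cap_large in the frame of tester below 0.01 m and angle between cap_large's own z axis and vertical below 0.1 rad and value of joint size_slide above 0.085 m) or (x of cap_small in the frame of tester above -0.0865 m and y of cap_small in the frame of tester between 0.04 and 0.16 m and z of cap_small in the frame of tester below 0.01 m and angle between cap_small's own z axis and vertical below 0.1 rad and value of joint size_slide below 0.005 m))).
It fails at once if the waiting capacitor is moved by more than 15 mm ((y of cap_large in the frame of tester below 0.03 m and distance of cap_large from where it was at the start of the episode above 0.015 m) or (y of cap_small in the frame of tester below 0.03 m and distance of cap_small from where it was at the start of the episode above 0.015 m)).
It fails at once if a capacitor is tipped over (angle between any of cap_large, cap_small's own z axis and vertical above 0.6 rad).
It fails at once if another thing on the bench is moved by more than 20 mm (distance of any of contactor, clip_board, screwdriver, mug, water, lug_bin from where it was at the start of the episode above 0.02 m).
It also fails if it takes over 48 s, if anything falls off the work surface, if the arm or the gripper's body presses on something with over 40 N, if the wrist force passes 120 N, or if a joint passes its speed limit or range.

## Working session

There is one attempt and no reset: what is moved stays moved. The work goes in short steps, Python scripts to look and compute and a shell command to move; the robot and the scene stay as the last step left them, time stands still between calls to the robot, and variables do not carry over. Pictures are saved under pics/ and viewed, about 8 in all and at most 12, crops included, and the job is handed in when it is done.

```bash
mkdir -p pics; ls
python3 - <<'E'
from bench import status, imaging
import cv2,numpy as np
s=status.observe();print(s['time'],s['eef_pos'],s['orientation'],s['wrist_force'],s['grip_width'])
for n in("top","scene"):
    r=imaging.read_camera(n);cv2.imwrite(f"pics/{n}0.png",r["image"]);np.savez(f"{n}0.npz",**r)
    print(n,r["K"],r["world_to_cam"],r.keys())
E
```

```text
pics
0.0 [ 0.17424173 -0.59961142  0.1760576 ] [[ 2.79003897e-01 -9.60289900e-01 -3.64310920e-04]
 [-9.60288905e-01 -2.79004132e-01  1.38313807e-03]
 [-1.42985777e-03 -3.60571763e-05 -9.99998977e-01]] [-0.11097868  0.29763608  0.57931122] 0.996101388843444
top [[605.30305804   0.         315.28471815]
 [  0.         605.30305804 234.52644105]
 [  0.           0.           1.        ]] [[ 0.00789826 -0.99995803  0.00464381  0.01907967]
 [ 0.99408188  0.00835484  0.10831165 -0.47842169]
 [-0.10834591  0.00376086  0.99410614 -1.70684296]
 [ 0.          0.          0.          1.        ]] dict_keys(['image', 'range_z', 'K', 'world_to_cam'])
scene [[576.10354314   0.         310.63098696]
 [  0.         576.10354314 236.34174022]
 [  0.           0.           1.        ]] [[ 0.10691753  0.99410966  0.01773775 -0.05845839]
 [-0.65908876  0.05750598  0.74986337  0.23767917]
 [ 0.74442639 -0.09186429  0.6613549  -1.71444815]
 [ 0.          0.          0.          1.        ]] dict_keys(['image', 'range_z', 'K', 'world_to_cam'])
```

View pics/top0.png

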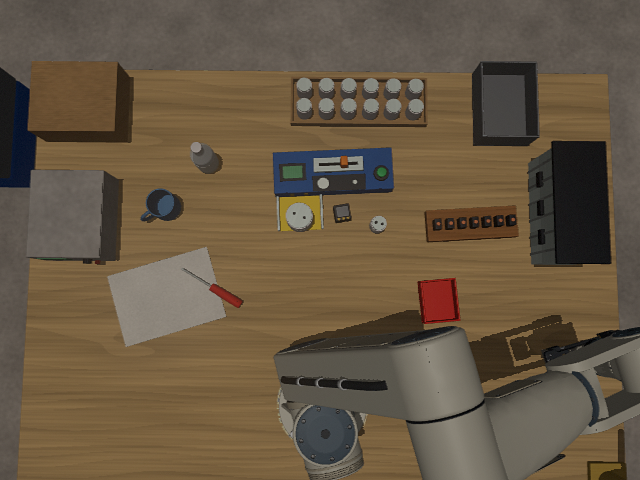

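View pics/scene0.png

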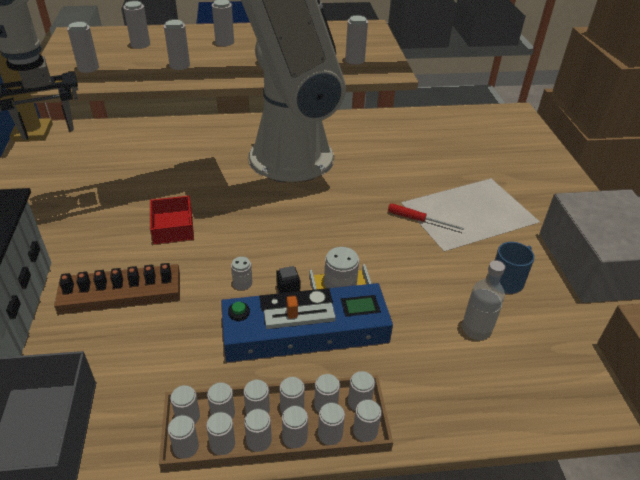

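The top view shows the large capacitor at about (300,216) in the yellow bay. The small one waits at (378,224), the contactor is at (342,212), the orange grip at (344,161) and the green button at (381,173). The big disc is on the left (+y), so the target stop is 0.090. The scene view shows the same layout.

```bash
cat > h.py <<'E'
import numpy as np, cv2
def world(r):
    K,T=r["K"],r["world_to_cam"]; d=r["range_z"]
    v,u=np.mgrid[:480,:640]
    c=np.stack([(u-K[0,2])/K[0,0]*d,-(v-K[1,2])/K[1,1]*d,-d,np.ones_like(d)],-1)
    return (c@np.linalg.inv(T).T)[...,:3]
def pieces(r,W,zlo,zhi,hsv=None,box=(0.4,1.0,-.35,.35)):
    m=(W[...,2]>zlo)&(W[...,2]<zhi)&(W[...,0]>box[0])&(W[...,0]<box[1])&(W[...,1]>box[2])&(W[...,1]<box[3])&(r["range_z"]>0)
    if hsv: m&=cv2.inRange(cv2.cvtColor(r["image"],cv2.COLOR_BGR2HSV),*map(np.array,hsv))>0
    return m
E
python3 - <<'E'
from h import *
for n in("top","scene"):
    r=dict(np.load(n+"0.npz"));W=world(r);print(n)
    m=pieces(r,W,.045,.07,((100,80,30),(130,255,255)));p=W[m]
    rc=cv2.minAreaRect((p[:,:2]*1000).astype(np.float32));print("tester",m.sum(),rc,np.median(p[:,2]))
    for nm,z0,z1,h in(("orange",.09,.13,((3,120,60),(18,255,255))),("green",.058,.1,((50,120,30),(85,255,255))),("yellow",-.01,.01,((20,120,60),(35,255,255))),("capL",.072,.09,((0,0,60),(180,60,255))),("capS",.058,.072,((0,0,60),(180,60,255)))):
        m=pieces(r,W,z0,z1,h).astype(np.uint8)
        N,l,s,c=cv2.connectedComponentsWithStats(m)
        for i in range(1,N):
            if s[i,4]>25:
                q=W[l==i];print(nm,s[i,4],c[i].round(0),"med",np.median(q,0).round(4),"min",np.percentile(q,2,axis=0).round(3),"max",np.percentile(q,98,axis=0).round(3))
E
```

```text
top
tester 2554 ((658.8274536132812, -24.762771606445312), (121.46498107910156, 337.8009338378906), 3.1019105911254883) 0.06071502896535974
orange 75 [344. 161.] med [ 0.6725 -0.0538  0.1139] min [ 0.661 -0.063  0.092] max [ 0.687 -0.044  0.122]
green 69 [381. 172.] med [ 0.6499 -0.1598  0.0819] min [ 0.639 -0.171  0.073] max [ 0.662 -0.149  0.092]
yellow 751 [300. 210.] med [0.5608 0.0625 0.0013] min [ 0.496  0.012 -0.008] max [0.594 0.129 0.009]
capL 148 [304.  85.] med [0.9026 0.0588 0.078 ] min [0.885 0.041 0.072] max [0.922 0.076 0.084]
capL 151 [327.  85.] med [ 0.9031 -0.0067  0.0774] min [ 0.884 -0.024  0.072] max [0.922 0.013 0.083]
capL 163 [348.  85.] med [ 0.9023 -0.067   0.0779] min [ 0.883 -0.087  0.072] max [ 0.923 -0.05   0.086]
capL 152 [371.  85.] med [ 0.9034 -0.1328  0.0769] min [ 0.884 -0.153  0.072] max [ 0.923 -0.115  0.083]
capL 150 [393.  85.] med [ 0.9025 -0.1955  0.0769] min [ 0.885 -0.215  0.073] max [ 0.922 -0.178  0.087]
capL 145 [416.  85.] med [ 0.9027 -0.261   0.0771] min [ 0.885 -0.279  0.073] max [ 0.924 -0.241  0.087]
capL 161 [304. 105.] med [0.84
[... 5025 characters left out ...]
ed [ 0.8645 -0.2533  0.0664] min [ 0.847 -0.277  0.058] max [ 0.869 -0.238  0.072]
capS 144 [331. 424.] med [ 0.9242 -0.0075  0.068 ] min [ 0.901 -0.026  0.059] max [0.93  0.017 0.072]
capS 131 [366. 421.] med [0.9233 0.0532 0.0661] min [0.902 0.038 0.058] max [0.929 0.079 0.072]
capS 132 [295. 427.] med [ 0.924  -0.0671  0.0673] min [ 0.908 -0.089  0.059] max [ 0.93  -0.047  0.072]
capS 142 [221. 434.] med [ 0.924  -0.1913  0.0668] min [ 0.904 -0.215  0.058] max [ 0.929 -0.174  0.072]
capS 147 [258. 431.] med [ 0.9241 -0.1311  0.0672] min [ 0.908 -0.152  0.059] max [ 0.929 -0.11   0.072]
capS 142 [183. 438.] med [ 0.9239 -0.2554  0.0674] min [ 0.91  -0.278  0.059] max [ 0.929 -0.238  0.072]
```

Measurements agree with the given sizes: tester centre is about (0.659, -0.025) with yaw about +3.1°, and the button lands where it should. The capacitor is about 30 mm short of the console, on the bay's axis. Next: shut the fingers and go behind it.

```bash
R='{"dx":1.16,"dy":2.77,"wz":-0.55}'
python3 -m inch '[{"dx":1.16,"dy":2.77,"wz":-0.55},{"dx":1.16,"dy":2.77,"wz":-0.55},{"dx":1.16,"dy":2.77,"wz":-0.55},{"dx":1.16,"dy":2.77,"wz":-0.55},{"dx":1.16,"dy":2.77,"wz":-0.55},{"dx":1.16,"dy":2.77,"wz":-0.55},{"dx":1.16,"dy":2.77,"wz":-0.55},{"dx":1.16,"dy":2.77,"wz":-0.55}]' 0 20
python3 -m inch '[{"dx":1.16,"dy":2.77,"wz":-0.55},{"dx":1.16,"dy":2.77,"wz":-0.55},{"dx":1.16,"dy":2.77,"wz":-0.55},{"dx":1.16,"dy":2.77,"wz":-0.55},{"dx":1.16,"dy":2.77,"wz":-0.55},{"dx":1.16,"dy":2.77,"wz":-0.55},{"dx":1.16,"dy":2.77,"wz":-0.55},{"dx":1.16,"dy":2.77,"wz":-0.55}]'
python3 -m inch '[{"dx":1.16,"dy":2.77,"wz":-0.55},{"dx":1.16,"dy":2.77,"wz":-0.55},{"dx":1.16,"dy":2.77,"wz":-0.55},{"dx":1.16,"dy":2.77,"wz":-0.55},{"dx":1.16,"dy":2.77,"wz":-0.55},{"dx":1.16,"dy":2.77,"wz":-0.55},{"dx":1.16,"dy":2.77,"wz":-0.55},{"dx":1.16,"dy":2.77,"wz":-0.55}]'
```

```text
invalid input
invalid input
invalid input
```

```bash
python3 -m inch '[{"dx":1.16,"dy":2.77,"dz":0,"wx":0,"wy":0,"wz":-0.55},{"dx":1.16,"dy":2.77,"dz":0,"wx":0,"wy":0,"wz":-0.55},{"dx":1.16,"dy":2.77,"dz":0,"wx":0,"wy":0,"wz":-0.55},{"dx":1.16,"dy":2.77,"dz":0,"wx":0,"wy":0,"wz":-0.55},{"dx":1.16,"dy":2.77,"dz":0,"wx":0,"wy":0,"wz":-0.55},{"dx":1.16,"dy":2.77,"dz":0,"wx":0,"wy":0,"wz":-0.55},{"dx":1.16,"dy":2.77,"dz":0,"wx":0,"wy":0,"wz":-0.55},{"dx":1.16,"dy":2.77,"dz":0,"wx":0,"wy":0,"wz":-0.55}]' 0 20
```

```text
time: 0.77
eef_pos: [0.2673, -0.377, 0.1765]
orientation: [[0.204, -0.979, -0.0], [-0.979, -0.204, 0.0], [-0.0, 0.0, -1.0]]
wrist_force: [0.7, -0.1, 0.6]
grip_width: 0.439
```

```bash
python3 -m inch '[{"dx":1.16,"dy":2.77,"dz":0,"wx":0,"wy":0,"wz":-0.55},{"dx":1.16,"dy":2.77,"dz":0,"wx":0,"wy":0,"wz":-0.55},{"dx":1.16,"dy":2.77,"dz":0,"wx":0,"wy":0,"wz":-0.55},{"dx":1.16,"dy":2.77,"dz":0,"wx":0,"wy":0,"wz":-0.55},{"dx":1.16,"dy":2.77,"dz":0,"wx":0,"wy":0,"wz":-0.55},{"dx":1.16,"dy":2.77,"dz":0,"wx":0,"wy":0,"wz":-0.55},{"dx":1.16,"dy":2.77,"dz":0,"wx":0,"wy":0,"wz":-0.55},{"dx":1.16,"dy":2.77,"dz":0,"wx":0,"wy":0,"wz":-0.55}]'
python3 -m inch '[{"dx":1.16,"dy":2.77,"dz":0,"wx":0,"wy":0,"wz":-0.55},{"dx":1.16,"dy":2.77,"dz":0,"wx":0,"wy":0,"wz":-0.55},{"dx":1.16,"dy":2.77,"dz":0,"wx":0,"wy":0,"wz":-0.55},{"dx":1.16,"dy":2.77,"dz":0,"wx":0,"wy":0,"wz":-0.55},{"dx":1.16,"dy":2.77,"dz":0,"wx":0,"wy":0,"wz":-0.55},{"dx":1.0,"dy":2.77,"dz":0,"wx":0,"wy":0,"wz":-0.55},{"dx":0,"dy":2.5,"dz":0,"wx":0,"wy":0,"wz":-0.55},{"dx":0,"dy":2.5,"dz":0,"wx":0,"wy":0,"wz":-0.55}]'
```

```text
time: 1.43
eef_pos: [0.3601, -0.1555, 0.1767]
orientation: [[0.128, -0.992, -0.0], [-0.992, -0.128, 0.0], [-0.0, 0.0, -1.0]]
wrist_force: [0.5, -0.3, 0.3]
grip_width: 0.007
time: 2.1
eef_pos: [0.428, 0.0607, 0.1766]
orientation: [[0.052, -0.999, -0.0], [-0.999, -0.052, -0.0], [0.0, 0.0, -1.0]]
wrist_force: [0.3, -0.3, -0.2]
grip_width: 0.005
```

```bash
python3 -m inch '[{"dx":0,"dy":0.1,"dz":-2.4,"wx":0,"wy":0,"wz":0},{"dx":0,"dy":0.1,"dz":-2.4,"wx":0,"wy":0,"wz":0},{"dx":0,"dy":0.1,"dz":-2.4,"wx":0,"wy":0,"wz":0},{"dx":0,"dy":0,"dz":-2.4,"wx":0,"wy":0,"wz":0},{"dx":0,"dy":0,"dz":-2.4,"wx":0,"wy":0,"wz":0},{"dx":0,"dy":0,"dz":-2.0,"wx":0,"wy":0,"wz":0},{"dx":0,"dy":0,"dz":-1.0,"wx":0,"wy":0,"wz":0},{"dx":0,"dy":0,"dz":0,"wx":0,"wy":0,"wz":0}]'
python3 -m inch '[{"dx":0.8,"dy":0.04,"dz":0,"wx":0,"wy":0,"wz":0},{"dx":0.8,"dy":0.04,"dz":0,"wx":0,"wy":0,"wz":0},{"dx":0.8,"dy":0.04,"dz":0,"wx":0,"wy":0,"wz":0},{"dx":0.5,"dy":0.04,"dz":0,"wx":0,"wy":0,"wz":0},{"dx":0.5,"dy":0.02,"dz":0,"wx":0,"wy":0,"wz":0},{"dx":0.4,"dy":0.02,"dz":0,"wx":0,"wy":0,"wz":0},{"dx":0.4,"dy":0.02,"dz":0,"wx":0,"wy":0,"wz":0},{"dx":0.3,"dy":0.02,"dz":0,"wx":0,"wy":0,"wz":0}]'
```

```text
time: 2.77
eef_pos: [0.4259, 0.0619, 0.0247]
orientation: [[0.052, -0.999, -0.004], [-0.999, -0.052, -0.001], [0.0, 0.004, -1.0]]
wrist_force: [0.1, 0.5, 0.0]
grip_width: 0.001
time: 3.43
eef_pos: [0.4735, 0.0647, 0.0269]
orientation: [[0.052, -0.999, 0.0], [-0.999, -0.052, 0.0], [-0.0, -0.0, -1.0]]
wrist_force: [-0.9, -0.0, 0.4]
grip_width: 0.004
```

```bash
python3 -m inch '[{"dx":0.3,"dy":0.02,"dz":0,"wx":0,"wy":0,"wz":0},{"dx":0.3,"dy":0.02,"dz":0,"wx":0,"wy":0,"wz":0},{"dx":0.3,"dy":0.02,"dz":0,"wx":0,"wy":0,"wz":0},{"dx":0.3,"dy":0.02,"dz":0,"wx":0,"wy":0,"wz":0},{"dx":0.3,"dy":0.02,"dz":0,"wx":0,"wy":0,"wz":0},{"dx":0.3,"dy":0.02,"dz":0,"wx":0,"wy":0,"wz":0},{"dx":0.3,"dy":0.02,"dz":0,"wx":0,"wy":0,"wz":0},{"dx":0.3,"dy":0.02,"dz":0,"wx":0,"wy":0,"wz":0}]'
python3 -m inch '[{"dx":0.15,"dy":0.01,"dz":0,"wx":0,"wy":0,"wz":0},{"dx":0.15,"dy":0.01,"dz":0,"wx":0,"wy":0,"wz":0},{"dx":0.1,"dy":0,"dz":0,"wx":0,"wy":0,"wz":0},{"dx":0.1,"dy":0,"dz":0,"wx":0,"wy":0,"wz":0},{"dx":0.05,"dy":0,"dz":0,"wx":0,"wy":0,"wz":0},{"dx":0.05,"dy":0,"dz":0,"wx":0,"wy":0,"wz":0},{"dx":0,"dy":0,"dz":0,"wx":0,"wy":0,"wz":0},{"dx":0,"dy":0,"dz":0,"wx":0,"wy":0,"wz":0}]'
python3 - <<'E'
from bench import status,imaging
from h import *
s=status.observe();print(s['wrist_force'],s['eef_pos'])
for n in("top","scene"):
    r=imaging.read_camera(n);W=world(r);m=pieces(r,W,.074,.09,((0,0,60),(180,60,255)),(.48,.605,0,.14));q=W[m]
    print(n,m.sum(),((q.min(0)+q.max(0))/2).round(4),np.percentile(q,2,axis=0).round(4),np.percentile(q,98,axis=0).round(4))
cv2.imwrite("pics/push1.png",cv2.resize(r["image"][200:380,180:420],None,fx=3,fy=3))
E
```

```text
time: 4.1
eef_pos: [0.4956, 0.0661, 0.0265]
orientation: [[0.052, -0.999, -0.003], [-0.999, -0.052, -0.0], [0.0, 0.003, -1.0]]
wrist_force: [-4.5, -0.3, 3.9]
grip_width: 0.004
time: 4.77
eef_pos: [0.5031, 0.0664, 0.0268]
orientation: [[0.052, -0.999, 0.0], [-0.999, -0.052, 0.0], [-0.0, -0.0, -1.0]]
wrist_force: [-3.0, 0.1, 0.6]
grip_width: 0.007
[-2.96553812  0.09334684  0.61571014] [0.50308234 0.06642539 0.02675152]Traceback (most recent call last):
  File "<stdin>", line 6, in <module>
    return umr_minimum(a, axis, None, out, keepdims, initial, where)
ValueError: zero-size array to reduction operation minimum which has no identity
```

```bash
python3 -m inch '[{"dx":0.1,"dy":0,"dz":0,"wx":0,"wy":0,"wz":0},{"dx":0.1,"dy":0.01,"dz":0,"wx":0,"wy":0,"wz":0},{"dx":0.1,"dy":0,"dz":0,"wx":0,"wy":0,"wz":0},{"dx":0.1,"dy":0,"dz":0,"wx":0,"wy":0,"wz":0},{"dx":0.1,"dy":0.01,"dz":0,"wx":0,"wy":0,"wz":0},{"dx":0.05,"dy":0,"dz":0,"wx":0,"wy":0,"wz":0},{"dx":0,"dy":0,"dz":0,"wx":0,"wy":0,"wz":0},{"dx":0,"dy":0,"dz":0,"wx":0,"wy":0,"wz":0}]'
python3 - <<'E'
from bench import status,imaging
from h import *
n="scene";r=imaging.read_camera(n);W=world(r);m=pieces(r,W,.074,.09,((0,0,60),(180,60,255)),(.48,.605,0,.14));q=W[m]
print(n,m.sum(),((q.min(0)+q.max(0))/2).round(4),np.percentile(q,2,axis=0).round(4),np.percentile(q,98,axis=0).round(4))
cv2.imwrite("pics/push1.png",cv2.resize(r["image"][200:380,180:420],None,fx=3,fy=3))
E
```

```text
time: 5.48
eef_pos: [0.5084, 0.0666, 0.0267]
orientation: [[0.052, -0.999, -0.0], [-0.999, -0.052, -0.0], [0.0, 0.0, -1.0]]
wrist_force: [-3.2, 0.5, 0.8]
grip_width: 0.004
scene 639 [0.5553 0.0704 0.0796] [0.5249 0.0385 0.0749] [0.5925 0.1031 0.0835]
```

View pics/push1.png

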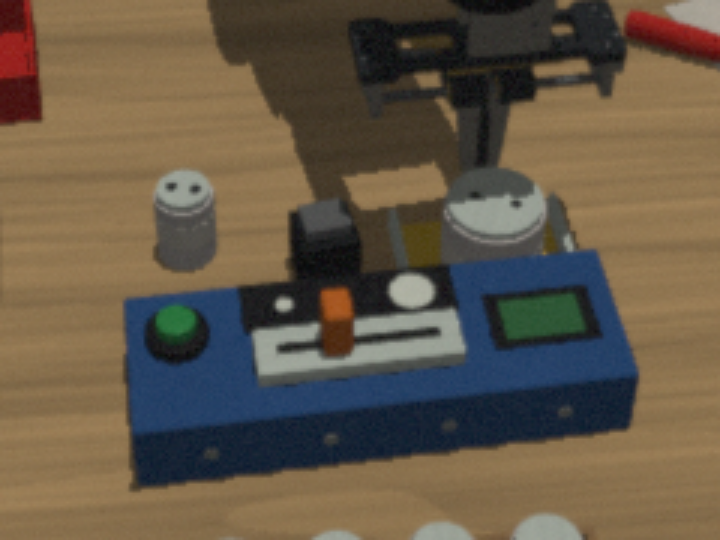

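The capacitor at crop (495,215) is upright in the bay with the fingers behind it. The force is still only sliding friction (3 N), so I keep pushing until it rises.

```bash
python3 -m inch '[{"dx":0.1,"dy":0,"dz":0,"wx":0,"wy":0,"wz":0},{"dx":0.1,"dy":0.01,"dz":0,"wx":0,"wy":0,"wz":0},{"dx":0.1,"dy":0,"dz":0,"wx":0,"wy":0,"wz":0},{"dx":0.05,"dy":0,"dz":0,"wx":0,"wy":0,"wz":0},{"dx":0.05,"dy":0,"dz":0,"wx":0,"wy":0,"wz":0},{"dx":0,"dy":0,"dz":0,"wx":0,"wy":0,"wz":0},{"dx":0,"dy":0,"dz":0,"wx":0,"wy":0,"wz":0},{"dx":0,"dy":0,"dz":0,"wx":0,"wy":0,"wz":0}]'
```

```text
time: 6.2
eef_pos: [0.5084, 0.0665, 0.0264]
orientation: [[0.052, -0.999, -0.007], [-0.999, -0.052, -0.0], [0.0, 0.007, -1.0]]
wrist_force: [-15.9, -0.0, 12.4]
grip_width: 0.003
```

The capacitor is hard against the console: the TCP stopped at 0.508 and the force went to 16 N. I back off, lift and go to the right of the selector.

```bash
python3 -m inch '[{"dx":-0.4,"dy":-0.02,"dz":0,"wx":0,"wy":0,"wz":0},{"dx":-0.8,"dy":-0.04,"dz":0,"wx":0,"wy":0,"wz":0},{"dx":-1.2,"dy":-0.06,"dz":0,"wx":0,"wy":0,"wz":0},{"dx":-1.6,"dy":-0.08,"dz":0.5,"wx":0,"wy":0,"wz":0},{"dx":-0.4,"dy":0,"dz":2.5,"wx":0,"wy":0,"wz":0},{"dx":0,"dy":0,"dz":3,"wx":0,"wy":0,"wz":0},{"dx":0,"dy":0,"dz":3,"wx":0,"wy":0,"wz":0},{"dx":0,"dy":0,"dz":3,"wx":0,"wy":0,"wz":0}]'
python3 -m inch '[{"dx":0,"dy":0,"dz":3,"wx":0,"wy":0,"wz":0},{"dx":0,"dy":-2,"dz":1.5,"wx":0,"wy":0,"wz":0},{"dx":1.5,"dy":-2.5,"dz":0,"wx":0,"wy":0,"wz":0},{"dx":2.5,"dy":-2.5,"dz":0,"wx":0,"wy":0,"wz":0},{"dx":2.5,"dy":-2.5,"dz":0,"wx":0,"wy":0,"wz":0},{"dx":2.5,"dy":-2.5,"dz":0,"wx":0,"wy":0,"wz":0},{"dx":2.5,"dy":-2.2,"dz":0,"wx":0,"wy":0,"wz":0},{"dx":2.5,"dy":-1.5,"dz":0,"wx":0,"wy":0,"wz":0}]'
python3 - <<'E'
from bench import status,imaging
from h import *
s=status.observe();print(s['eef_pos'])
n="scene";r=imaging.read_camera(n);W=world(r);m=pieces(r,W,.074,.09,((0,0,60),(180,60,255)),(.48,.605,0,.14));q=W[m]
print(n,m.sum(),((q.min(0)+q.max(0))/2).round(4),np.percentile(q,2,axis=0).round(4),np.percentile(q,98,axis=0).round(4))
E
```

```text
time: 6.87
eef_pos: [0.469, 0.0648, 0.1484]
orientation: [[0.052, -0.999, 0.002], [-0.999, -0.052, 0.0], [-0.0, -0.002, -1.0]]
wrist_force: [0.3, -0.0, 1.1]
grip_width: 0.004
time: 7.53
eef_pos: [0.6104, -0.0947, 0.1922]
orientation: [[0.051, -0.999, 0.003], [-0.999, -0.051, -0.001], [0.001, -0.003, -1.0]]
wrist_force: [0.2, 0.6, 0.2]
grip_width: 0.007
[ 0.61039983 -0.09471618  0.19215292]
scene 636 [0.558  0.0715 0.0802] [0.5256 0.0388 0.0748] [0.5915 0.1034 0.0835]
```

```bash
python3 -m inch '[{"dx":2.4,"dy":-0.3,"dz":0,"wx":0,"wy":0,"wz":0},{"dx":2.4,"dy":-0.3,"dz":0,"wx":0,"wy":0,"wz":0},{"dx":1.7,"dy":-0.2,"dz":0,"wx":0,"wy":0,"wz":0},{"dx":0,"dy":0,"dz":-2.5,"wx":0,"wy":0,"wz":0},{"dx":0,"dy":0,"dz":-2.5,"wx":0,"wy":0,"wz":0},{"dx":0,"dy":0,"dz":-2.5,"wx":0,"wy":0,"wz":0},{"dx":0,"dy":0,"dz":0,"wx":0,"wy":0,"wz":0},{"dx":0,"dy":0,"dz":0,"wx":0,"wy":0,"wz":0}]'
python3 - <<'E'
from bench import status,imaging
from h import *
n="scene";r=imaging.read_camera(n)
cv2.imwrite("pics/sel1.png",cv2.resize(r["image"][200:380,180:420],None,fx=3,fy=3))
E
```

```text
time: 8.25
eef_pos: [0.6729, -0.1001, 0.116]
orientation: [[0.052, -0.999, -0.002], [-0.999, -0.052, 0.0], [-0.0, 0.002, -1.0]]
wrist_force: [-0.0, -0.4, -0.2]
grip_width: 0.003
```

View pics/sel1.png

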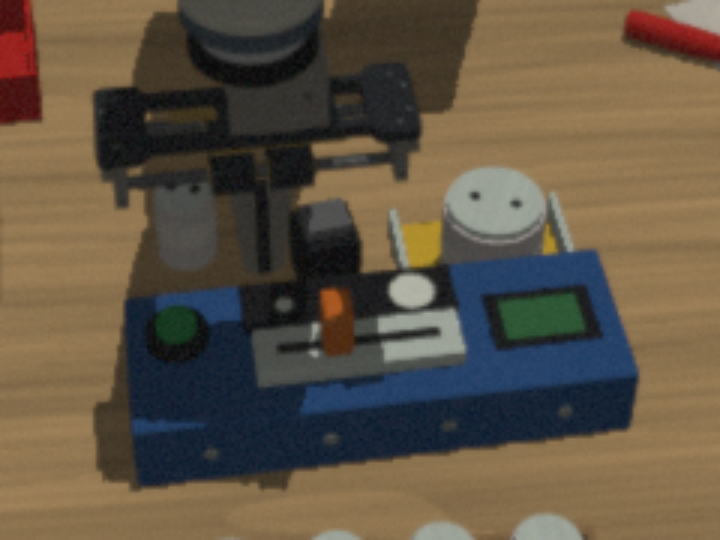

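The capacitor is back against the console with a clear floor in front of it. The fingertips at crop (265,272) are right of the orange grip (336,320) and clear of the button. Descend and start pushing +y.

```bash
python3 -m inch '[{"dx":0.3,"dy":0,"dz":-0.8,"wx":0,"wy":0,"wz":0},{"dx":0.1,"dy":0,"dz":-0.8,"wx":0,"wy":0,"wz":0},{"dx":0,"dy":0,"dz":-0.8,"wx":0,"wy":0,"wz":0},{"dx":0,"dy":0,"dz":-0.2,"wx":0,"wy":0,"wz":0},{"dx":-0.03,"dy":0.5,"dz":0,"wx":0,"wy":0,"wz":0},{"dx":-0.03,"dy":0.5,"dz":0,"wx":0,"wy":0,"wz":0},{"dx":-0.03,"dy":0.5,"dz":0,"wx":0,"wy":0,"wz":0},{"dx":-0.03,"dy":0.5,"dz":0,"wx":0,"wy":0,"wz":0}]'
python3 -m inch '[{"dx":-0.03,"dy":0.5,"dz":0,"wx":0,"wy":0,"wz":0},{"dx":-0.03,"dy":0.5,"dz":0,"wx":0,"wy":0,"wz":0},{"dx":-0.03,"dy":0.5,"dz":0,"wx":0,"wy":0,"wz":0},{"dx":-0.03,"dy":0.5,"dz":0,"wx":0,"wy":0,"wz":0},{"dx":-0.03,"dy":0.5,"dz":0,"wx":0,"wy":0,"wz":0},{"dx":-0.03,"dy":0.5,"dz":0,"wx":0,"wy":0,"wz":0},{"dx":-0.03,"dy":0.5,"dz":0,"wx":0,"wy":0,"wz":0},{"dx":-0.03,"dy":0.5,"dz":0,"wx":0,"wy":0,"wz":0}]'
```

```text
time: 8.97
eef_pos: [0.6765, -0.0796, 0.0912]
orientation: [[0.053, -0.999, 0.001], [-0.999, -0.053, 0.0], [0.0, -0.001, -1.0]]
wrist_force: [0.7, 0.1, 0.8]
grip_width: 0.004
time: 9.63
eef_pos: [0.6738, -0.0398, 0.0908]
orientation: [[0.052, -0.999, -0.0], [-0.999, -0.052, -0.0], [0.0, 0.0, -1.0]]
wrist_force: [0.7, -0.6, -0.7]
grip_width: 0.002
```

```bash
python3 -m inch '[{"dx":-0.02,"dy":0.4,"dz":0,"wx":0,"wy":0,"wz":0},{"dx":-0.02,"dy":0.4,"dz":0,"wx":0,"wy":0,"wz":0},{"dx":-0.02,"dy":0.3,"dz":0,"wx":0,"wy":0,"wz":0},{"dx":0,"dy":0.2,"dz":0,"wx":0,"wy":0,"wz":0},{"dx":0,"dy":0.2,"dz":0,"wx":0,"wy":0,"wz":0},{"dx":0,"dy":0.1,"dz":0,"wx":0,"wy":0,"wz":0},{"dx":0,"dy":0,"dz":0,"wx":0,"wy":0,"wz":0},{"dx":0,"dy":0,"dz":0,"wx":0,"wy":0,"wz":0}]'
python3 -m inch '[{"dx":0,"dy":0.1,"dz":0,"wx":0,"wy":0,"wz":0},{"dx":0,"dy":0.1,"dz":0,"wx":0,"wy":0,"wz":0},{"dx":0,"dy":0.1,"dz":0,"wx":0,"wy":0,"wz":0},{"dx":0,"dy":0.1,"dz":0,"wx":0,"wy":0,"wz":0},{"dx":0,"dy":0,"dz":0,"wx":0,"wy":0,"wz":0},{"dx":0,"dy":0,"dz":0,"wx":0,"wy":0,"wz":0},{"dx":0,"dy":0,"dz":0,"wx":0,"wy":0,"wz":0},{"dx":0,"dy":0,"dz":0,"wx":0,"wy":0,"wz":0}]'
python3 - <<'E'
from bench import status,imaging
from h import *
r=imaging.read_camera("scene");W=world(r);q=W[pieces(r,W,.09,.13,((3,120,40),(18,255,255)))]
print(len(q),np.median(q,0),np.percentile(q,2,axis=0),np.percentile(q,98,axis=0))
E
```

```text
time: 10.3
eef_pos: [0.6733, -0.0243, 0.0908]
orientation: [[0.052, -0.999, 0.0], [-0.999, -0.052, -0.0], [0.0, 0.0, -1.0]]
wrist_force: [-0.4, -0.4, 0.8]
grip_width: 0.003
time: 10.97
eef_pos: [0.6733, -0.0203, 0.0908]
orientation: [[0.052, -0.999, -0.0], [-0.999, -0.052, -0.0], [0.0, 0.0, -1.0]]
wrist_force: [0.4, 0.8, -0.0]
grip_width: 0.004
189 [ 0.68661186 -0.05391355  0.11153452] [ 0.66566147 -0.06322155  0.09060833] [ 0.69269301 -0.04390935  0.11616799]
```

Run:
```python
from bench import status,imaging
from h import *
s=status.observe();print(s['time'],s['joint_positions'],s['eef_pos'],s['wrist_force'])
r=imaging.read_camera("scene");W=world(r);K=r["K"]
c=r["world_to_cam"]@np.r_[s['eef_pos'],1];print(c[0]/-c[2]*K[0,0]+K[0,2],-c[1]/-c[2]*K[1,1]+K[1,2])
a=cv2.resize(r["image"][200:380,180:420],None,fx=3,fy=3)
cv2.imwrite("pics/sel2.png",a)
```

```text
11.0167 [-1.85561927e+00  2.92601816e+01  9.12906280e+01  3.27266299e-04
  5.94482185e+01  8.51459481e+01] [ 0.67332089 -0.0203115   0.09078489] [ 0.43262989  0.59149039 -0.18640373]
308.10394272771975 305.9917868626657
```

View pics/sel2.png

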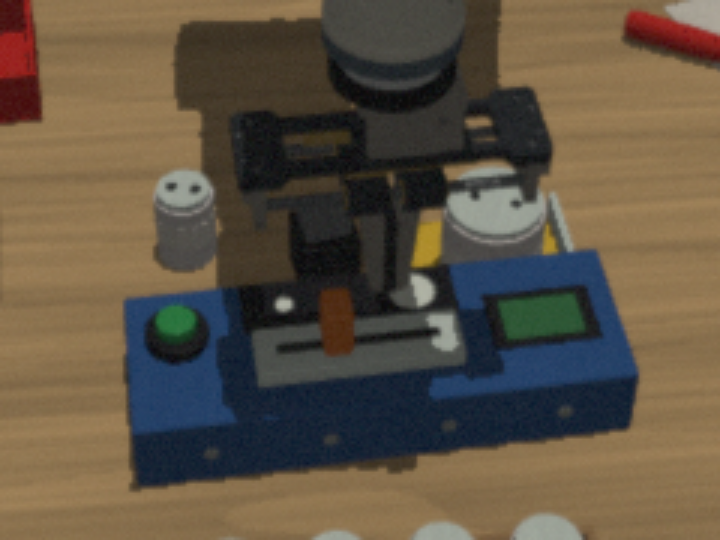

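The fingertips show at crop (390,290), about 9 px above where the reported TCP projects, and the grip at (336,320) hasn't moved. So the fingers missed it. I'll measure where the fingers really are.

Run:
```python
from bench import status,imaging
from h import *
s=status.observe();print(s['eef_pos'])
r=imaging.read_camera("scene");W=world(r)
for v in range(258,312,3): print(v,[tuple((W[v,u]*1000).astype(int)) for u in (302,306,310,314,318)])
r=imaging.read_camera("wrist");print(r["mount"].round(4).tolist(),r["K"].tolist())
cv2.imwrite("pics/wr1.png",r["image"]);np.savez("wr1.npz",**r)
```

```text
[ 0.67329871 -0.02034408  0.09077788]
258 [(np.int64(691), np.int64(-35), np.int64(241)), (np.int64(690), np.int64(-28), np.int64(240)), (np.int64(440), np.int64(9), np.int64(0)), (np.int64(693), np.int64(-14), np.int64(241)), (np.int64(692), np.int64(-6), np.int64(240))]
261 [(np.int64(696), np.int64(-36), np.int64(239)), (np.int64(698), np.int64(-28), np.int64(240)), (np.int64(450), np.int64(8), np.int64(0)), (np.int64(699), np.int64(-14), np.int64(240)), (np.int64(702), np.int64(-7), np.int64(241))]
264 [(np.int64(706), np.int64(-36), np.int64(241)), (np.int64(705), np.int64(-29), np.int64(239)), (np.int64(699), np.int64(-21), np.int64(233)), (np.int64(701), np.int64(-14), np.int64(234)), (np.int64(703), np.int64(-7), np.int64(236))]
267 [(np.int64(707), np.int64(-36), np.int64(234)), (np.int64(708), np.int64(-29), np.int64(234)), (np.int64(705), np.int64(-22), np.int64(231)), (np.int64(703), np.int64(-14), np.int64(228)), (np.int64(704), np.int64(-7), np.int64(228))]
270 [(np.int64(706), np.int64(-36), np.int64(226)), (np.int64(706), np.int64(-29), np.int64(225)), (np.int64(671),
[... 2727 characters left out ...]
6 [(np.int64(655), np.int64(-30), np.int64(71)), (np.int64(654), np.int64(-22), np.int64(70)), (np.int64(659), np.int64(-14), np.int64(75)), (np.int64(657), np.int64(-6), np.int64(72)), (np.int64(659), np.int64(1), np.int64(72))]
309 [(np.int64(663), np.int64(-31), np.int64(71)), (np.int64(665), np.int64(-23), np.int64(73)), (np.int64(665), np.int64(-15), np.int64(72)), (np.int64(666), np.int64(-7), np.int64(73)), (np.int64(667), np.int64(0), np.int64(73))]
[[1.0, 0.0005, -0.0008, -0.0002], [0.0003, -0.9605, -0.2784, -0.0784], [-0.0009, 0.2784, -0.9605, -0.2079], [0.0, 0.0, 0.0, 1.0]] [[337.1987733953677, 0.0, 318.65496957821847], [0.0, 337.1987733953677, 235.1994351189001], [0.0, 0.0, 1.0]]
```

View pics/wr1.png

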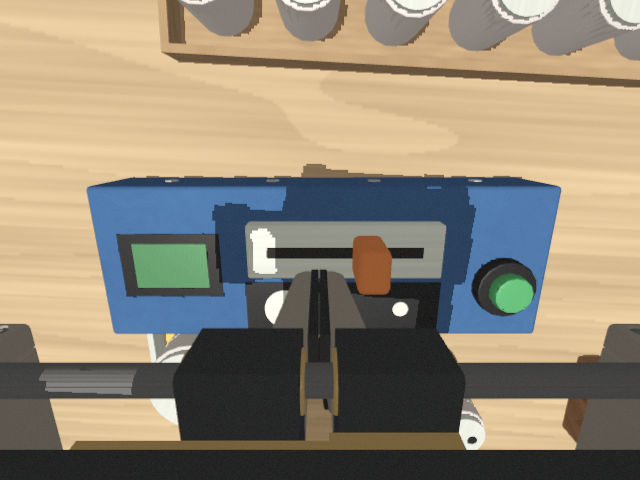

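Scene depth puts the real fingertips at z ≈ 0.12 against a reported 0.091, with x and y agreeing. The wrist view agrees: the tips at (318,272) sit above the track and the grip is at (372,262). So reported z reads about 29 mm low, and the fingers passed just over the 114.5 mm grip. I go back over it and descend by the corrected height.

```bash
python3 -m inch '[{"dx":0,"dy":0,"dz":2,"wx":0,"wy":0,"wz":0},{"dx":0,"dy":-1.2,"dz":1.5,"wx":0,"wy":0,"wz":0},{"dx":0.1,"dy":-2,"dz":0,"wx":0,"wy":0,"wz":0},{"dx":0.1,"dy":-2,"dz":0,"wx":0,"wy":0,"wz":0},{"dx":0.1,"dy":-2,"dz":0,"wx":0,"wy":0,"wz":0},{"dx":0.1,"dy":-1,"dz":-1.5,"wx":0,"wy":0,"wz":0},{"dx":0,"dy":0,"dz":-2,"wx":0,"wy":0,"wz":0},{"dx":0,"dy":0,"dz":0,"wx":0,"wy":0,"wz":0}]'
python3 -m inch '[{"dx":0,"dy":0,"dz":-0.5,"wx":0,"wy":0,"wz":0},{"dx":0,"dy":0,"dz":-0.5,"wx":0,"wy":0,"wz":0},{"dx":0,"dy":0,"dz":-0.5,"wx":0,"wy":0,"wz":0},{"dx":0,"dy":0,"dz":0,"wx":0,"wy":0,"wz":0},{"dx":0,"dy":0,"dz":0,"wx":0,"wy":0,"wz":0},{"dx":0,"dy":0,"dz":0,"wx":0,"wy":0,"wz":0},{"dx":0,"dy":0,"dz":0,"wx":0,"wy":0,"wz":0},{"dx":0,"dy":0,"dz":0,"wx":0,"wy":0,"wz":0}]'
cat >> h.py <<'E'
def tip():
    from bench import status,imaging
    s=status.observe();e=s['eef_pos'];r=imaging.read_camera("scene");W=world(r)
    m=pieces(r,W,.066,.2,None,(e[0]-.02,e[0]+.02,e[1]-.03,e[1]+.03))
    m&=cv2.inRange(cv2.cvtColor(r["image"],cv2.COLOR_BGR2HSV),(0,0,0),(180,110,255))>0
    col=W[m];n=np.argwhere(m);print("tcp",e,"F",s['wrist_force'])
    for v in range(n[:,0].max()-12,n[:,0].max()+1,1):
        q=W[v][m[v]]
        if len(q):print(v,len(q),(np.median(q,0)*1000).round(0),(q[:,1].min()*1000).round(),(q[:,1].max()*1000).round())
    o=W[pieces(r,W,.09,.13,((3,120,40),(18,255,255)))];print("orange",len(o),np.percentile(o,2,axis=0).round(3),np.percentile(o,98,axis=0).round(3))
E
python3 -c "from h import *;tip()"
```

```text
time: 11.83
eef_pos: [0.6745, -0.1024, 0.0862]
orientation: [[0.051, -0.999, -0.006], [-0.999, -0.051, 0.001], [-0.001, 0.006, -1.0]]
wrist_force: [-1.9, 0.4, -1.2]
grip_width: 0.004
time: 12.5
eef_pos: [0.6776, -0.1023, 0.0762]
orientation: [[0.052, -0.999, 0.001], [-0.999, -0.052, -0.0], [0.0, -0.001, -1.0]]
wrist_force: [0.4, 0.5, 0.3]
grip_width: 0.005
tcp [ 0.67759683 -0.102258    0.07624566] F [0.39344555 0.49120063 0.32948653]
313 18 [671. -90.  74.] -109.0 -73.0
314 19 [672. -91.  73.] -109.0 -73.0
315 19 [677. -91.  75.] -109.0 -73.0
316 19 [680. -91.  75.] -109.0 -73.0
317 18 [682. -90.  74.] -107.0 -73.0
318 18 [683. -91.  73.] -107.0 -74.0
319 18 [686. -91.  74.] -107.0 -74.0
320 18 [688. -91.  73.] -108.0 -74.0
321 18 [692. -91.  74.] -108.0 -74.0
322 19 [694. -90.  74.] -108.0 -72.0
323 14 [697. -88.  73.] -108.0 -73.0
324 10 [696. -99.  70.] -108.0 -74.0
325 2 [ 696. -101.   68.] -104.0 -98.0
orange 184 [ 0.666 -0.063  0.092] [ 0.693 -0.044  0.117]
```

```bash
sed -i 's/W,.066,.2,None/W,.08,.2,None/' h.py; python3 -m inch '[{"dx":0,"dy":0,"dz":-0.5,"wx":0,"wy":0,"wz":0},{"dx":0,"dy":0,"dz":-0.5,"wx":0,"wy":0,"wz":0},{"dx":0,"dy":0,"dz":-0.4,"wx":0,"wy":0,"wz":0},{"dx":0,"dy":0,"dz":0,"wx":0,"wy":0,"wz":0},{"dx":0,"dy":0,"dz":0,"wx":0,"wy":0,"wz":0},{"dx":0,"dy":0,"dz":0,"wx":0,"wy":0,"wz":0},{"dx":0,"dy":0,"dz":0,"wx":0,"wy":0,"wz":0},{"dx":0,"dy":0,"dz":0,"wx":0,"wy":0,"wz":0}]'
python3 -c "from h import *;tip()"
```

```text
time: 13.22
eef_pos: [0.6774, -0.1023, 0.062]
orientation: [[0.052, -0.999, 0.0], [-0.999, -0.052, -0.0], [0.0, -0.0, -1.0]]
wrist_force: [0.5, -1.0, -1.1]
grip_width: 0.005
tcp [ 0.67744254 -0.10230203  0.06199543] F [ 0.52101022 -1.04139944 -1.07796747]
299 15 [ 688. -102.  135.] -117.0 -88.0
300 16 [ 688. -103.  133.] -117.0 -88.0
301 16 [ 688. -103.  131.] -117.0 -88.0
302 15 [ 687. -102.  127.] -115.0 -88.0
303 15 [ 688. -102.  124.] -115.0 -88.0
304 15 [ 688. -102.  122.] -116.0 -89.0
305 15 [ 688. -102.  118.] -116.0 -89.0
306 15 [ 688. -102.  115.] -116.0 -89.0
307 14 [ 688. -101.  113.] -114.0 -89.0
308 14 [ 688. -102.  110.] -114.0 -89.0
309 13 [ 688. -103.  107.] -114.0 -91.0
310 12 [ 687. -104.  104.] -114.0 -93.0
311 7 [ 688. -105.  102.] -111.0 -99.0
orange 188 [ 0.665 -0.063  0.091] [ 0.692 -0.044  0.117]
```

```bash
python3 -m inch '[{"dx":0,"dy":0,"dz":-0.4,"wx":0,"wy":0,"wz":0},{"dx":0,"dy":0,"dz":-0.4,"wx":0,"wy":0,"wz":0},{"dx":0,"dy":0,"dz":0,"wx":0,"wy":0,"wz":0},{"dx":-0.03,"dy":0.5,"dz":0,"wx":0,"wy":0,"wz":0},{"dx":-0.03,"dy":0.5,"dz":0,"wx":0,"wy":0,"wz":0},{"dx":-0.03,"dy":0.5,"dz":0,"wx":0,"wy":0,"wz":0},{"dx":-0.03,"dy":0.5,"dz":0,"wx":0,"wy":0,"wz":0},{"dx":-0.03,"dy":0.5,"dz":0,"wx":0,"wy":0,"wz":0}]'
python3 -m inch '[{"dx":-0.03,"dy":0.5,"dz":0,"wx":0,"wy":0,"wz":0},{"dx":-0.03,"dy":0.5,"dz":0,"wx":0,"wy":0,"wz":0},{"dx":-0.03,"dy":0.5,"dz":0,"wx":0,"wy":0,"wz":0},{"dx":-0.03,"dy":0.5,"dz":0,"wx":0,"wy":0,"wz":0},{"dx":0,"dy":0,"dz":0,"wx":0,"wy":0,"wz":0},{"dx":0,"dy":0,"dz":0,"wx":0,"wy":0,"wz":0},{"dx":0,"dy":0,"dz":0,"wx":0,"wy":0,"wz":0},{"dx":0,"dy":0,"dz":0,"wx":0,"wy":0,"wz":0}]'
python3 -c "from h import *;tip()"
```

```text
time: 13.93
eef_pos: [0.6759, -0.0766, 0.0539]
orientation: [[0.053, -0.999, 0.0], [-0.999, -0.053, -0.0], [0.0, -0.0, -1.0]]
wrist_force: [0.7, -2.1, 0.2]
grip_width: 0.005
time: 14.6
eef_pos: [0.6745, -0.0573, 0.0537]
orientation: [[0.052, -0.999, -0.0], [-0.999, -0.052, 0.0], [-0.0, 0.0, -1.0]]
wrist_force: [0.5, -0.5, -0.0]
grip_width: 0.006
tcp [ 0.67447521 -0.05730754  0.05368774] F [ 0.48402502 -0.48091073 -0.0058826 ]
299 17 [685. -57. 128.] -73.0 -42.0
300 15 [685. -57. 125.] -71.0 -44.0
301 15 [685. -57. 122.] -71.0 -44.0
302 15 [684. -57. 119.] -71.0 -44.0
303 15 [685. -57. 116.] -71.0 -44.0
304 15 [685. -57. 113.] -71.0 -43.0
305 15 [686. -57. 111.] -71.0 -44.0
306 15 [685. -57. 107.] -70.0 -43.0
307 13 [685. -57. 105.] -69.0 -45.0
308 14 [685. -56. 101.] -69.0 -42.0
309 13 [684. -58.  98.] -69.0 -46.0
310 12 [685. -59.  96.] -69.0 -47.0
311 8 [685. -61.  93.] -67.0 -53.0
orange 172 [ 0.664 -0.041  0.093] [ 0.692 -0.022  0.117]
```

The grip now moves with the finger (y -0.054 to -0.031), so I continue to the stop.

```bash
python3 -m inch '[{"dx":-0.03,"dy":0.5,"dz":0,"wx":0,"wy":0,"wz":0},{"dx":-0.03,"dy":0.5,"dz":0,"wx":0,"wy":0,"wz":0},{"dx":-0.03,"dy":0.5,"dz":0,"wx":0,"wy":0,"wz":0},{"dx":-0.03,"dy":0.5,"dz":0,"wx":0,"wy":0,"wz":0},{"dx":-0.03,"dy":0.5,"dz":0,"wx":0,"wy":0,"wz":0},{"dx":-0.03,"dy":0.4,"dz":0,"wx":0,"wy":0,"wz":0},{"dx":0,"dy":0.2,"dz":0,"wx":0,"wy":0,"wz":0},{"dx":0,"dy":0.1,"dz":0,"wx":0,"wy":0,"wz":0}]'
python3 -m inch '[{"dx":0,"dy":0.1,"dz":0,"wx":0,"wy":0,"wz":0},{"dx":0,"dy":0.1,"dz":0,"wx":0,"wy":0,"wz":0},{"dx":0,"dy":0.1,"dz":0,"wx":0,"wy":0,"wz":0},{"dx":0,"dy":0.1,"dz":0,"wx":0,"wy":0,"wz":0},{"dx":0,"dy":0.1,"dz":0,"wx":0,"wy":0,"wz":0},{"dx":0,"dy":0,"dz":0,"wx":0,"wy":0,"wz":0},{"dx":0,"dy":0,"dz":0,"wx":0,"wy":0,"wz":0},{"dx":0,"dy":0,"dz":0,"wx":0,"wy":0,"wz":0}]'
python3 -c "from h import *;tip()" | grep -v '^3'
```

```text
time: 15.32
eef_pos: [0.6727, -0.0247, 0.0538]
orientation: [[0.053, -0.999, -0.0], [-0.999, -0.053, 0.0], [-0.0, 0.0, -1.0]]
wrist_force: [-0.3, -1.0, -0.3]
grip_width: 0.004
time: 15.98
eef_pos: [0.6727, -0.0202, 0.0538]
orientation: [[0.052, -0.999, -0.0], [-0.999, -0.052, 0.0], [-0.0, 0.0, -1.0]]
wrist_force: [-1.1, -0.5, 0.2]
grip_width: 0.003
tcp [ 0.67274534 -0.02019226  0.05375841] F [-1.09266208 -0.53180669  0.15221713]
297 17 [684. -20. 129.] -36.0 -3.0
298 16 [683. -21. 125.] -35.0 -6.0
299 16 [683. -21. 122.] -35.0 -6.0
orange 160 [ 0.663 -0.005  0.091] [0.689 0.014 0.117]
```

```bash
python3 -m inch '[{"dx":0,"dy":0.1,"dz":0,"wx":0,"wy":0,"wz":0},{"dx":0,"dy":0.1,"dz":0,"wx":0,"wy":0,"wz":0},{"dx":0,"dy":0.1,"dz":0,"wx":0,"wy":0,"wz":0},{"dx":0,"dy":0.1,"dz":0,"wx":0,"wy":0,"wz":0},{"dx":0,"dy":0,"dz":0,"wx":0,"wy":0,"wz":0},{"dx":0,"dy":0,"dz":0,"wx":0,"wy":0,"wz":0},{"dx":0,"dy":0,"dz":0,"wx":0,"wy":0,"wz":0},{"dx":0,"dy":0,"dz":0,"wx":0,"wy":0,"wz":0}]'
```

```text
time: 16.7
eef_pos: [0.6728, -0.0179, 0.0539]
orientation: [[0.053, -0.999, -0.0], [-0.999, -0.053, -0.002], [0.002, 0.0, -1.0]]
wrist_force: [-1.1, -7.8, 0.2]
grip_width: 0.003
```

The selector is at its stop: commanded motion was blocked and the force went to 7.8 N. Back off, lift and go over the button at (0.652, -0.160).

```bash
python3 -m inch '[{"dx":0,"dy":-0.4,"dz":0,"wx":0,"wy":0,"wz":0},{"dx":0,"dy":-0.8,"dz":0,"wx":0,"wy":0,"wz":0},{"dx":0,"dy":-0.8,"dz":1.5,"wx":0,"wy":0,"wz":0},{"dx":0,"dy":-1.0,"dz":2,"wx":0,"wy":0,"wz":0},{"dx":-0.5,"dy":-2.2,"dz":2,"wx":0,"wy":0,"wz":0},{"dx":-0.6,"dy":-3,"dz":0,"wx":0,"wy":0,"wz":0},{"dx":-0.6,"dy":-3,"dz":0,"wx":0,"wy":0,"wz":0},{"dx":-0.4,"dy":-2.8,"dz":0,"wx":0,"wy":0,"wz":0}]'
python3 -m inch '[{"dx":0,"dy":-0.3,"dz":0,"wx":0,"wy":0,"wz":0},{"dx":0,"dy":0,"dz":0,"wx":0,"wy":0,"wz":0},{"dx":0,"dy":0,"dz":-1.5,"wx":0,"wy":0,"wz":0},{"dx":0,"dy":0,"dz":-1.5,"wx":0,"wy":0,"wz":0},{"dx":0,"dy":0,"dz":-1,"wx":0,"wy":0,"wz":0},{"dx":0,"dy":0,"dz":0,"wx":0,"wy":0,"wz":0},{"dx":0,"dy":0,"dz":0,"wx":0,"wy":0,"wz":0},{"dx":0,"dy":0,"dz":0,"wx":0,"wy":0,"wz":0}]'
python3 - <<'E'
from h import *;tip()
from bench import imaging
r=imaging.read_camera("scene");W=world(r);m=pieces(r,W,.074,.09,((0,0,60),(180,60,255)),(.48,.605,0,.14));q=W[m]
print(m.sum(),((q.min(0)+q.max(0))/2).round(4))
cv2.imwrite("pics/btn.png",cv2.resize(r["image"][200:380,180:420],None,fx=3,fy=3))
E
```

```text
time: 17.37
eef_pos: [0.6517, -0.1576, 0.1095]
orientation: [[0.053, -0.999, 0.001], [-0.999, -0.053, 0.0], [-0.0, -0.001, -1.0]]
wrist_force: [0.5, 0.5, -0.5]
grip_width: 0.007
time: 18.03
eef_pos: [0.6524, -0.1588, 0.0693]
orientation: [[0.053, -0.999, 0.001], [-0.999, -0.053, 0.0], [0.0, -0.001, -1.0]]
wrist_force: [-0.1, -0.3, -0.2]
grip_width: 0.003
tcp [ 0.65238928 -0.15878145  0.06934933] F [-0.13264972 -0.32503615 -0.18983737]
290 15 [ 664. -160.  140.] -173.0 -145.0
291 14 [ 663. -158.  137.] -172.0 -145.0
292 14 [ 663. -158.  134.] -172.0 -145.0
293 15 [ 663. -159.  131.] -173.0 -145.0
294 15 [ 663. -159.  129.] -172.0 -145.0
295 14 [ 663. -158.  126.] -171.0 -146.0
296 14 [ 663. -158.  123.] -171.0 -146.0
297 14 [ 662. -159.  119.] -171.0 -146.0
298 14 [ 662. -159.  116.] -171.0 -146.0
299 13 [ 663. -158.  114.] -170.0 -146.0
300 10 [ 662. -161.  110.] -170.0 -151.0
301 6 [ 663. -163.  109.] -168.0 -156.0
302 1 [ 642. -164.   82.] -164.0 -164.0
orange 178 [ 0.661 -0.004  0.092] [0.689 0.015 0.117]
637 [0.5585 0.0721 0.0793]
```

View pics/btn.png

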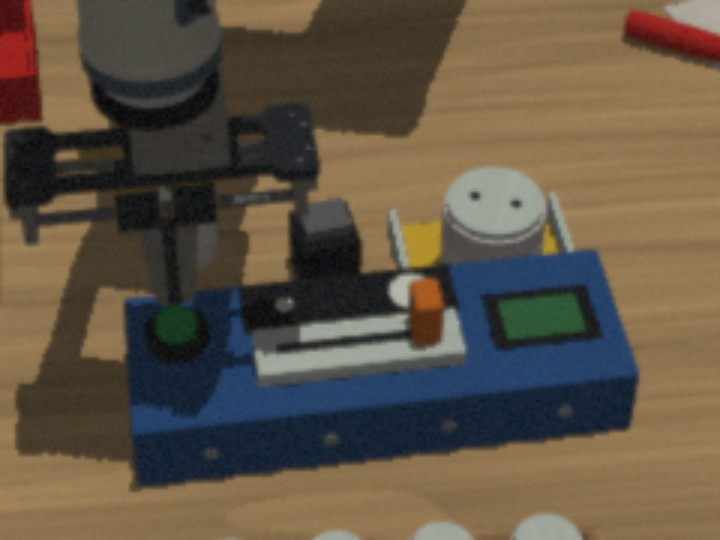

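The grip at crop (425,312) is at the big-disc end of the slot, the capacitor at (495,215) is in place, and the tips are above the green button (176,325). Real tip height is about 0.105. Descend, then press gently.

```bash
python3 -m inch '[{"dx":0,"dy":-0.1,"dz":-0.6,"wx":0,"wy":0,"wz":0},{"dx":0,"dy":0,"dz":-0.6,"wx":0,"wy":0,"wz":0},{"dx":0,"dy":0,"dz":-0.4,"wx":0,"wy":0,"wz":0},{"dx":0,"dy":0,"dz":-0.2,"wx":0,"wy":0,"wz":0},{"dx":0,"dy":0,"dz":-0.2,"wx":0,"wy":0,"wz":0},{"dx":0,"dy":0,"dz":-0.2,"wx":0,"wy":0,"wz":0},{"dx":0,"dy":0,"dz":0,"wx":0,"wy":0,"wz":0},{"dx":0,"dy":0,"dz":0,"wx":0,"wy":0,"wz":0}]'
```

```text
time: 18.8
eef_pos: [0.6518, -0.1603, 0.0467]
orientation: [[0.052, -0.999, -0.0], [-0.999, -0.052, 0.0], [-0.0, 0.0, -1.0]]
wrist_force: [0.7, -0.2, -1.0]
grip_width: 0.004
```

```bash
python3 -m inch '[{"dx":0,"dy":0,"dz":-0.1,"wx":0,"wy":0,"wz":0},{"dx":0,"dy":0,"dz":-0.1,"wx":0,"wy":0,"wz":0},{"dx":0,"dy":0,"dz":-0.1,"wx":0,"wy":0,"wz":0},{"dx":0,"dy":0,"dz":-0.1,"wx":0,"wy":0,"wz":0},{"dx":0,"dy":0,"dz":-0.1,"wx":0,"wy":0,"wz":0},{"dx":0,"dy":0,"dz":0,"wx":0,"wy":0,"wz":0},{"dx":0,"dy":0,"dz":0,"wx":0,"wy":0,"wz":0},{"dx":0,"dy":0,"dz":0,"wx":0,"wy":0,"wz":0}]'
```

```text
time: 19.47
eef_pos: [0.652, -0.1603, 0.042]
orientation: [[0.052, -0.999, 0.0], [-0.999, -0.052, -0.0], [0.0, -0.0, -1.0]]
wrist_force: [0.5, -0.2, 2.9]
grip_width: 0.003
```

```bash
python3 -m inch '[{"dx":0,"dy":0,"dz":-0.1,"wx":0,"wy":0,"wz":0},{"dx":0,"dy":0,"dz":-0.1,"wx":0,"wy":0,"wz":0},{"dx":0,"dy":0,"dz":-0.1,"wx":0,"wy":0,"wz":0},{"dx":0,"dy":0,"dz":-0.1,"wx":0,"wy":0,"wz":0},{"dx":0,"dy":0,"dz":0,"wx":0,"wy":0,"wz":0},{"dx":0,"dy":0,"dz":0,"wx":0,"wy":0,"wz":0},{"dx":0,"dy":0,"dz":0,"wx":0,"wy":0,"wz":0},{"dx":0,"dy":0,"dz":0,"wx":0,"wy":0,"wz":0}]'
```

```text
time: 20.13
eef_pos: [0.652, -0.1603, 0.0385]
orientation: [[0.052, -0.999, 0.0], [-0.999, -0.052, -0.0], [0.0, -0.0, -1.0]]
wrist_force: [-2.6, -0.8, 9.6]
grip_width: 0.006
```

```bash
python3 -m inch '[{"dx":0,"dy":0,"dz":-0.1,"wx":0,"wy":0,"wz":0},{"dx":0,"dy":0,"dz":-0.05,"wx":0,"wy":0,"wz":0},{"dx":0,"dy":0,"dz":0,"wx":0,"wy":0,"wz":0},{"dx":0,"dy":0,"dz":0,"wx":0,"wy":0,"wz":0},{"dx":0,"dy":0,"dz":0,"wx":0,"wy":0,"wz":0},{"dx":0,"dy":0,"dz":0,"wx":0,"wy":0,"wz":0},{"dx":0,"dy":0,"dz":0,"wx":0,"wy":0,"wz":0},{"dx":0,"dy":0,"dz":0,"wx":0,"wy":0,"wz":0}]'
```

```text
time: 20.8
eef_pos: [0.6521, -0.1603, 0.0384]
orientation: [[0.052, -0.999, 0.001], [-0.999, -0.052, -0.0], [0.0, -0.001, -1.0]]
wrist_force: [-5.8, 2.4, 20.0]
grip_width: 0.004
```

It's at a hard bottom: about 6 mm after first contact, with force climbing to 20 N at no further travel. Release, lift away and check.

```bash
python3 -m inch '[{"dx":0,"dy":0,"dz":0.5,"wx":0,"wy":0,"wz":0},{"dx":0,"dy":0,"dz":1,"wx":0,"wy":0,"wz":0},{"dx":0,"dy":0,"dz":2,"wx":0,"wy":0,"wz":0},{"dx":0,"dy":0,"dz":3,"wx":0,"wy":0,"wz":0},{"dx":0,"dy":0,"dz":3,"wx":0,"wy":0,"wz":0},{"dx":0,"dy":0,"dz":3,"wx":0,"wy":0,"wz":0},{"dx":0,"dy":0,"dz":2,"wx":0,"wy":0,"wz":0},{"dx":0,"dy":0,"dz":0,"wx":0,"wy":0,"wz":0}]'
python3 -m inch '[{"dx":-2,"dy":-1,"dz":0,"wx":0,"wy":0,"wz":0},{"dx":-2.5,"dy":-2,"dz":0,"wx":0,"wy":0,"wz":0},{"dx":-2.5,"dy":-2,"dz":0,"wx":0,"wy":0,"wz":0},{"dx":-2.5,"dy":-2,"dz":0,"wx":0,"wy":0,"wz":0},{"dx":-2.5,"dy":-2,"dz":0,"wx":0,"wy":0,"wz":0},{"dx":-2.5,"dy":-2,"dz":0,"wx":0,"wy":0,"wz":0},{"dx":0,"dy":0,"dz":0,"wx":0,"wy":0,"wz":0},{"dx":0,"dy":0,"dz":0,"wx":0,"wy":0,"wz":0}]'
python3 - <<'E'
from h import *
from bench import imaging
for n in("scene","top"):
  r=imaging.read_camera(n);W=world(r);r0=dict(np.load(n+"0.npz"));W0=world(r0)
  for nm,z0,z1,h,b in(("capL",.074,.09,((0,0,60),(180,60,255)),(.48,.605,0,.14)),("capS",.058,.08,((0,0,60),(180,60,255)),(.47,.545,-.2,-.1)),("orange",.09,.13,((3,120,40),(18,255,255)),(.6,.75,-.2,.1)),("green",.065,.1,((50,120,20),(85,255,255)),(.6,.7,-.2,-.1)),("cont",.05,.075,None,(.52,.57,-.08,-.02))):
    for t,rr,w in(("old",r0,W0),("new",r,W)):
      q=w[pieces(rr,w,z0,z1,h,b)]
      print(n,nm,t,len(q),np.median(q,0).round(4) if len(q) else "",((q.min(0)+q.max(0))/2).round(4) if len(q) else "")
  cv2.imwrite(f"pics/end_{n}.png",r["image"])
E
```

```text
time: 21.47
eef_pos: [0.6543, -0.1609, 0.1865]
orientation: [[0.052, -0.999, 0.007], [-0.999, -0.052, -0.002], [0.002, -0.007, -1.0]]
wrist_force: [0.1, 0.2, 0.0]
grip_width: 0.004
time: 22.13
eef_pos: [0.5053, -0.2708, 0.1806]
orientation: [[0.05, -0.999, -0.001], [-0.999, -0.05, 0.001], [-0.001, 0.001, -1.0]]
wrist_force: [0.8, -0.9, 0.3]
grip_width: 0.004
scene capL old 612 [0.5318 0.0692 0.0796] [0.5296 0.0692 0.0793]
scene capL new 646 [0.5611 0.071  0.0793] [0.5595 0.0713 0.0796]
scene capS old 236 [ 0.5159 -0.1546  0.0655] [ 0.5131 -0.1541  0.064 ]
scene capS new 237 [ 0.5146 -0.1543  0.0653] [ 0.5116 -0.1538  0.0646]
scene orange old 182 [ 0.6862 -0.0539  0.1121] [ 0.6782 -0.0537  0.1045]
scene orange new 175 [0.6832 0.0054 0.1119] [0.6762 0.0059 0.1047]
scene green old 144 [ 0.6555 -0.1599  0.0809] [ 0.6501 -0.1593  0.0778]
scene green new 146 [ 0.6562 -0.1598  0.0811] [ 0.6505 -0.1604  0.0782]
scene cont old 248 [ 0.5481 -0.0521  0.0601] [ 0.5442 -0.0525  0.0585]
scene cont new 247 [ 0.5507 -0.0519  0.0607] [ 0.5457 -0.0509  0.0582]
top capL old 501 [0.5244 0.0691 0.0809] [0.5255 0.069  0.0819]
top capL new 488 [0.5548 0.0717 0.08  ] [0.5555 0.0708 0.0819]
top capS old 173 [ 0.5075 -0.153   0.065 ] [ 0.5084 -0.154   0.0663]
top capS new 179 [ 0.5073 -0.1532  0.0658] [ 0.5074 -0.1542  0.0676]
top orange old 75 [ 0.6725 -0.0538  0.1139] [ 0.674  -0.0533  0.1077]
top orange new 79 [0.6696 0.0064 0.1136] [0.6704 0.0051 0.11  ]
top green old 69 [ 0.6499 -0.1598  0.0819] [ 0.6517 -0.1598  0.0821]
top green new 70 [ 0.6505 -0.1597  0.0816] [ 0.6502 -0.1603  0.0812]
top cont old 187 [ 0.5406 -0.0516  0.0601] [ 0.5416 -0.052   0.0612]
top cont new 193 [ 0.5414 -0.0517  0.0604] [ 0.5429 -0.0519  0.0612]
```

View pics/end_scene.png

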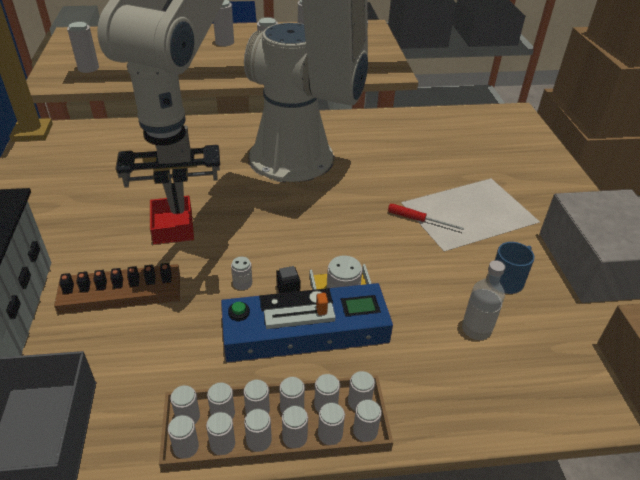

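The end view shows the capacitor at (344,272) against the console, the selector at (321,303) by the big disc, the button at (238,310) up, and nothing else moved. The arm hangs free.

```bash
python3 -c "from bench import job_done;print(job_done())"
```

```text
the job is handed in; nothing more can be done
None
```

I completed all three steps in order and handed the job in at about 22 s of the 48 s allowed. It reports no verdict, so the results below are from my own checks.

**What I did**
1. **Capacitor:** I pushed the large capacitor about 30 mm upright until it stopped hard against the console, at about 16 N.
2. **Selector:** I slid it about 60 mm to the big-disc stop. It was blocked there at about 8 N.
3. **Button:** I pressed it to its hard bottom, about 6 mm after first contact, then let it up. The force reached about 20 N, because I deliberately pressed a little further to confirm the bottom.

**Last checks (both cameras)**
- **Capacitor:** it stands at about (0.556, 0.071), where it should be when touching the console.
- **Selector:** the grip is at y ≈ 0.0055, against 0.006 expected at the stop.
- **Button:** it is back at its starting height.
- **Other objects:** the small capacitor and the contactor measured within about 3 mm of where they started, which is measurement noise. I checked the other objects only by eye, and they look unmoved.
- **Arm:** it is clear of everything.

**What failed or disagreed**
- **Tool height:** the reported height reads about 30–37 mm lower than the real fingertips seen in the scene camera's depth. Because of that, my first selector pass went over the grip without touching it. I corrected the height from the camera and repeated it.
- **Camera offset:** the two cameras differ by up to about 7 mm in x, as they did before I moved anything.

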